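Change over the bag sealer: eject the old date type, move the bag stop one hole

TASK

Change the bag sealer over for the next batch: push the coder's orange ejector slide all the way so that the old brass type holder is pushed out onto its little tray, and let the slide spring back. Then pull up the black plunger knob on the red bag stop, slide the stop one hole along its rail to the yellow size marker, and let the pin drop fully home in that hole. Finish while still gripping the knob with the pin home, so the stop stays locked for the trial bag, and leave the other things on the bench where they are.

Things in the scene. Friction and masses are not known exactly. Their poses are not given: they have to be found in the camera images.
- sealer: The whole bench bag sealer, fixed. Origin on the bench top under the middle of its bag rest; x points from the rest to the grey jaw housing (420 mm long in y, x 125 to 205 mm, raised arm up to 130 mm), y to its left, z up. Steel bag rest: x -160 to 125, y -142 to 142, top z 60 mm. Its stop rail is on the right (-y), its blue date coder on the left (+y).
- rail_middle (a point): Mouth of the middle hole of the aluminium stop rail (25 mm square tube along the sealer's x), at sealer x -30, y -165, z 75 mm, the rail's top. Five 10 mm holes 32 mm apart along x; this is the third.
- coder_out (a point): Middle of the coder's out-tray floor, at sealer x 30, y 217, z 60.5 mm. Tray inside 52 mm (x) by 60 mm (y), rims 10 mm high. The coder's channel, along y and 29 mm wide, with its floor at z 62 and walls to z 84 mm, opens onto it at sealer y 186 mm; its other end is at y 150 mm.
- ejector (a joint): Orange spring ejector slide of the coder: m pushed along the sealer's +y (outward, towards the tray); 0 released, 0.042 fully pressed. A spring returns it: 3.6 N to start, about 9 N at the end, plus some 3 N for the held type holder. Pressed fully, its bar has pushed the holder wholly out onto the tray.
- ejector_tab (a point): Middle of the top edge of the orange thumb tab's pushing face (the face that looks to the sealer's -y). The tab is 24 mm wide (x) and 8 mm thick (y); its face reaches 34 mm down from this point, with the guide's top 36 mm below it. Above the bag rest, free for at least 60 mm on the -y side. Moves with the slide.
- type_holder: Old brass type holder, 26 x 32 x 16 mm (x, y, z), 80 g, origin at the middle of its underside, held in the coder's channel by a leaf spring, its axes along the sealer's. At the start its origin is at about y 168 mm in the sealer's frame; on the tray, at about y 206 mm.
- stop (a joint): Slide of the red bag stop along the rail, m, towards the sealer's +x; 0 in the middle hole (sealer x -30 mm), where it starts; the next holes are at -0.032 and +0.032. It moves only when the pin is pulled clear; then it drags with about 2.5 N.
- plunger (a joint): Lift of the plunger knob and its pin, m: 0 fully home in a hole, 0.012 pulled fully up. The pin (8 mm, round tip) is clear of the hole above 0.008; resting on the rail between holes it reads about 0.008. A spring pushes it down with 5 N at 0 to 10 N at 0.012.
- knob: Black round upright knob on the stop's plunger, 26 mm in diameter and 26 mm high, origin at the middle of its underside (95 mm above the bench with the pin home; rises with the plunger). Below it a steel collar, 20 mm in diameter, goes down to the red sleeve, whose top is 14 mm below the knob's underside with the pin home. Free on all sides.
- knob_grip (a point): Point on the knob's axis 14 mm above its underside, the height at which to grip it from above.
- stop_pointer (a point): Tip of the stop's red pointer, level with the pin along the rail, 38 mm to the sealer's -y from the knob's axis. It moves with the stop.
- yellow_marker: Yellow plastic size marker, 18 x 22 x 12 mm, on the strip outside the rail, 40 mm to the sealer's -y from the rail's middle, level along the rail with the hole to use: the next hole towards the jaw (+x) or away from it (-x). Origin at the middle of its underside, axes as the sealer's. Fixed.
- white_marker: White plastic size marker, same size, at the next hole on the other side: not to be used. Fixed.
- spare_holder: Spare dark steel type holder, 26 x 32 x 16 mm, lying near the front left of the bag rest; leave it.
- tape_roll: Roll of brown tape, 68 mm across, 24 mm high, lying flat on the bag rest near the jaw; leave it.
- coffee_tin: Coffee tin, 90 mm across, 140 mm high, standing on the bench to the left; leave it.
- mug: White mug, 80 mm across, 90 mm high, on the bench to the left; leave it.
- brush: Brush, 200 mm long, lying on the bench to the right; leave it.
- screwdriver: Screwdriver, 190 mm long, lying on the bench to the right; leave it.
- valve_box: Small open cardboard box, 120 x 90 x 50 mm, on the bench to the right; leave it.

How it is judged:
On the way, in this order (a step that is already met when the one before it is completed fails the run):
1. The ejector slide is pushed all the way in, the stop still locked in its first hole (value of joint ejector above 0.037 m and value of joint stop between -0.004 and 0.004 m and value of joint plunger below 0.004 m), for 0.05 s.
2. The type holder lies out on the tray and the ejector slide has sprung back (y of type_holder in the frame of sealer between 0.198 and 0.25 m and x of type_holder in the frame of sealer between 0 and 0.06 m and z of type_holder in the frame of sealer between 0.054 and 0.078 m and value of joint ejector below 0.004 m), for 0.2 s.
3. The knob is pulled up by the fingers so that the pin is clear of its hole (value of joint plunger above 0.0075 m and contact force between the fingers and knob above 1 N), for 0.05 s.
4. The stop is at the yellow marker with the pin fully home (x of stop_pointer in the frame of yellow_marker between -0.004 and 0.004 m and value of joint plunger below 0.0025 m), for 0.2 s.
At the end, for the whole second after the job is handed in: Stop pointer within 4 mm of the yellow marker along the rail, pin home (plunger below 2.5 mm), fingers holding the knob (over 2 N), stop at rest, ejector released (below 4 mm), type holder on the out-tray (sealer frame: y 198 to 250, x 0 to 60, z 54 to 78 mm) (all of step 2 and all of step 4 and contact force between the fingers and knob above 2 N and velocity of joint stop between -0.01 and 0.01 m/s); the arm keeps its last pose, push and grip.
It fails at once if One of the other things on the bench or the bag rest is moved more than 30 mm (distance of any of spare_holder, tape_roll, coffee_tin, mug, brush, screwdriver, valve_box from where it was at the start of the episode above 0.03 m).
It also fails if it takes over 54 s, if anything falls off the work surface, if the arm or the gripper's body presses on something with over 40 N, if the wrist force passes 120 N, or if a joint passes its speed limit or range.

ROBOT

A 7-joint arm with a two-finger parallel gripper is mounted at the origin on the work surface. World frame = base frame: x ahead of the robot, y to its left, z up, the work surface at z = 0. Lengths are in m, angles in rad, forces in N, time in s.
With the tool pointing down it reaches from about 0.425 to 0.925 m from the base axis. Payload 6.8 kg.
Tool frame: the origin (TCP) lies at the very end of the fingers, on their centre line; the grasp point (between the pads) lies 19 mm behind it; z points along the fingers, y is the line along which they close (so a half turn about z gives the same grasp; the last joint's range is limited). The gripper opens to 85 mm and grips with 20 to 120 N. Pads are 22 mm wide; open, the fingers measure 114 mm over their backs; the gripper's body (76 mm by 85 mm) begins 54 mm behind the grasp point. The pads swing forward as they close: fully open they stand 13 mm farther back than shut.
Start: joints at [1.052, 0.477, 0.022, 1.555, -0.011, 1.109, -0.083], TCP at [0.27, -0.619, 0.231] pointing down, gripper open.
Joint ranges: [-2.96, 2.96], [-0.34, 2.1], [-1.41, 1.46], [0.24, 2.44], [-1.37, 4.51], [0.17, 1.92], [-2.96, 2.96]. Speed limits (rad/s): [2.39, 2.39, 3.14, 3.14, 3.14, 3.14, 3.14].

INTERFACE

Orientations are given as a rotation vector (axis times angle).
In Python, from bench import get_obs, grab_frame, hand_in gives the robot as it stands.
- The arm moves only by the tool drive_tool, never from a script. Its argument "rows" is a list of rows, each an object with "offset": the shift along the tool's x, y, z as a fraction of full scale, a list of three; "rotation": the turn, a rotation vector about the tool's x, y, z as a fraction of full scale, a list of three; "claw": the opening, from 0 (shut) to 1 (fully open). In form: [{"offset": [tx, ty, tz], "rotation": [wx, wy, wz], "claw": claw}, ...]. A call has 1 to 20 rows; each row is the pose to reach, as a shift and turn from the pose commanded when the call began, along the tool's axes at that moment; what a row does not reach only later rows make up. Full scale, the value 1, is 0.15 m for a shift and 2 rad for a turn. A row lasts 1/12 s, in which the tool goes at most 41.7 mm and 7.16 degrees, less where a joint would pass 70% of its speed; a pose out of reach is approached as far as the arm can. A call with a number of a shift or a turn outside -1 to 1 is refused whole. A call with a gripper value outside its range is refused whole. The fingers move at their own pace and stop on an object; "force" is the grip in N (left out, the last holds). Time passes only in rows, so rows that repeat a pose let the fingers close. It gives the time, the measured TCP pose, the force, the opening and the grip force at its end, in the units of the state.
- get_obs(): the state, without advancing time (a new reading comes with each control period).
- grab_frame(name): name is "scene" or "top"; returns a dict with "frame" (400x640x3 uint8, red, green, blue), "z_map" (400x640 float32, m along the optical axis (not along the pixel's ray), 0 where there is no reading), "vfov" (degrees; the focal length in pixels is half the picture's height over the tangent of half this angle, whatever the lens; pixels are square), "cx", "cy" (the principal point, pixels), "D" ([k1, k2, p1, p2, k3] as OpenCV has them; the pictures are not rectified), "R" (3x3) and "t" (3): a world point X has camera coordinates R X + t. Camera axes: x right, y down, z forward; pixel columns grow to the right and rows downward; lengths in m; the calibration is good to about 2 mm. A picture is of the moment at which its call begins.
- hand_in(): hands the job in; it is judged then, once.
The state is a dict: "clock": time; "joints": joint angles; "qvel": joint speeds; "tau": joint torques, N m; "tcp_pos": TCP position; "orientation": TCP orientation; "contact_force": force on the tool from outside, world axes, zero at the start; "moment": the same for the moment, N m; "grip_width": finger opening in m; "gripper_force": force on a finger pad.
Only numpy, scipy, OpenCV 4.12 (cv2) and the standard library are available. Lean on these libraries where they do the work, as an engineer would, in place of code of your own. Each camera call takes 0.05 s, during which the arm holds its last target. There are 200 camera calls.

## Working session

There is one attempt and no reset: what is moved stays moved. The work goes in short steps, Python scripts to look and compute and a tool call to move; the robot and the scene stay as the last step left them, time stands still between calls to the robot, and variables do not carry over. Pictures are saved under pics/ and viewed, at most 10 in all, crops included, and the job is handed in when it is done.

Besides the shell and the picture viewer there is one more tool, called after ">>>" as name(argument=value, ...), one argument or row to a line, values as JSON. drive_tool: Moves the arm, as the interface text tells. Its arguments: {"type":"object","properties":{"rows":{"type":"array","items":{"type":"object","properties":{"offset":{"type":"array","items":{"type":"number"}},"rotation":{"type":"array","items":{"type":"number"}},"claw":{"type":"number"}}}},"force":{"type":"number"}},"required":["rows"]}

```bash
mkdir -p pics
cat > h.py <<'E'
import numpy as np, cv2
from bench import get_obs, grab_frame, hand_in
def f(g): return g["frame"].shape[0]/2/np.tan(np.radians(g["vfov"])/2)
def K(g): return np.array([[f(g),0,g["cx"]],[0,f(g),g["cy"]],[0,0,1]])
def world(g,u,v,z=None):
    """pixels -> world: by depth, or on plane z"""
    p=np.array([[u,v]],float).reshape(-1,1,2) if np.isscalar(u) else np.stack([u,v],-1).astype(float).reshape(-1,1,2)
    n=cv2.undistortPoints(p,K(g),np.array(g["D"],float)).reshape(-1,2)
    d=np.c_[n,np.ones(len(n))]; R,t=np.array(g["R"]),np.array(g["t"])
    c=-R.T@t; dw=d@R
    if z is None:
        pi=p.reshape(-1,2).round().astype(int); s=g["z_map"][pi[:,1],pi[:,0]]
    else: s=(z-c[2])/dw[:,2]
    return c+dw*np.asarray(s)[:,None]
def mask(g,lo,hi):
    return cv2.inRange(cv2.cvtColor(g["frame"],cv2.COLOR_RGB2HSV),np.array(lo),np.array(hi))
E
python3 - <<'E'
from h import *
for n in ["scene","top"]:
    g=grab_frame(n); cv2.imwrite(f"pics/{n}0.png",g["frame"][:,:,::-1]); np.save(n+"0.npy",g,allow_pickle=True)
    print(n,-np.array(g["R"]).T@g["t"],g["vfov"],g["D"])
o=get_obs(); print(o)
E
```

```text
scene [1.58022479 0.02644667 0.98358723] 56.358720523225486 [-0.0685797  0.         0.         0.         0.       ]
top [ 0.31962847 -0.01075194  1.53263509] 44.09172536644042 [0.01060994 0.         0.         0.         0.        ]
{'clock': 0.1, 'joints': array([ 1.05190936,  0.47770189,  0.02236358,  1.55634024, -0.01154972,
        1.10928947, -0.08309184]), 'qvel': array([-0.00096836, -0.00222167,  0.00130082, -0.00201741,  0.00132717,
        0.00091103, -0.00112454]), 'tau': array([ 4.09470202e-03, -5.97765541e+01,  1.61426090e+00, -2.81954616e+01,
        1.29200183e-02,  5.06693163e-03,  2.48105016e-05]), 'tcp_pos': array([ 0.2693308 , -0.61836685,  0.23043896]), 'orientation': array([-3.07403680e+00, -6.40398233e-01,  6.40565317e-04]), 'contact_force': array([-0.55674862, -0.0337354 , -0.09379031]), 'moment': array([0.03196291, 0.01595741, 0.00775862]), 'gripper_force': 0.0, 'grip_width': 0.08520139436288202}
```

View pics/scene0.png

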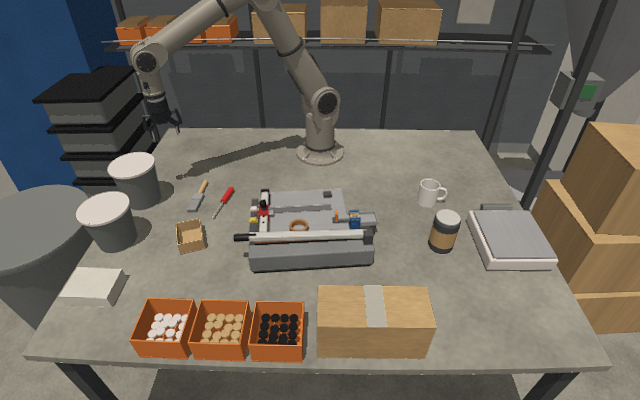

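View pics/top0.png

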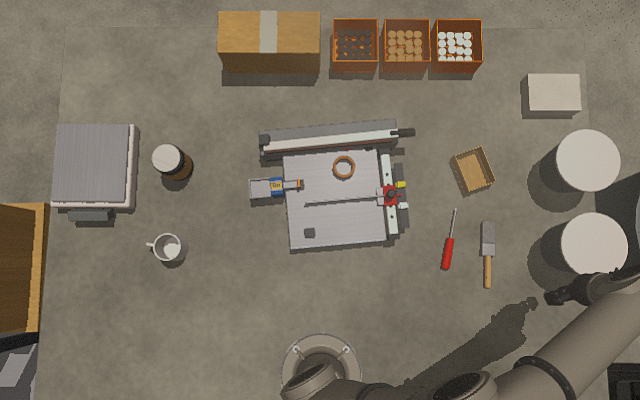

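The scene picture shows the sealer at about (310,225). In the top picture the bag rest is at (335,200), the red stop at (390,196), the yellow marker at (401,184) on the jaw side, the white marker at (403,206), and the orange tab at about (298,184).

Run:
```python
from h import *
g=np.load("top0.npy",allow_pickle=True).item(); s=np.load("scene0.npy",allow_pickle=True).item()
a=cv2.resize(g["frame"][110:260,240:420],None,fx=4,fy=4,interpolation=cv2.INTER_CUBIC)
b=cv2.resize(s["frame"][180:275,230:390],None,fx=5,fy=5,interpolation=cv2.INTER_CUBIC)
cv2.imwrite("pics/topc.png",a[:,:,::-1]); cv2.imwrite("pics/scec.png",b[:,:,::-1])
def blobs(g,m,z,roi,name):
    q=np.zeros_like(m); q[roi[1]:roi[3],roi[0]:roi[2]]=m[roi[1]:roi[3],roi[0]:roi[2]]
    n,l,st,c=cv2.connectedComponentsWithStats(q)
    for i in range(1,n):
        if st[i,4]>8: 
            vv,uu=np.nonzero(l==i); w=world(g,uu,vv)
            print(name,c[i].round(1),st[i],"plane",world(g,*c[i],z)[0].round(4),"depthmed",np.median(w,0).round(4),"zmax",w[:,2].max().round(3))
T=(240,110,420,260); S=(230,180,390,275)
for gg,roi,n in ((g,T,"top"),(s,S,"sc")):
    blobs(gg,mask(gg,(24,120,110),(34,255,255)),.062,roi,n+" yellow")
    blobs(gg,mask(gg,(9,130,110),(20,255,255)),.12,roi,n+" orange")
    blobs(gg,mask(gg,(0,170,90),(6,255,255)),.08,roi,n+" red")
    blobs(gg,mask(gg,(0,0,0),(180,255,45)),.121,roi,n+" black")
# rest top: depth points with z~.06
v,u=np.mgrid[110:260,240:420]; w=world(g,u.ravel(),v.ravel())
m=(abs(w[:,2]-.06)<.006); M=m.reshape(150,180).astype(np.uint8)*255
M=cv2.morphologyEx(M,cv2.MORPH_OPEN,np.ones((5,5)))
c=max(cv2.findContours(M,0,2)[0],key=cv2.contourArea); print("area",cv2.contourArea(c))
p=np.stack([u[M>0],v[M>0]],-1); P=w.reshape(150,180,3)[M>0]
r=cv2.minAreaRect((P[:,:2]*1000).astype(np.float32)); print("rest",r,np.median(P[:,2]))
```

```text
top yellow [400.1 183.9] [395 181  11   7  63] plane [ 0.5649 -0.2345  0.062 ] depthmed [ 0.5646 -0.2335  0.0641] zmax 1.533
top yellow [280.1 185.5] [278 183   4   5  11] plane [0.5577 0.1273 0.062 ] depthmed [0.554  0.1258 0.0792] zmax 0.083
top orange [343.1 166.2] [333 156  21  22 120] plane [ 0.6066 -0.0607  0.12  ] depthmed [ 0.6153 -0.0617  0.0845] zmax 0.093
top orange [298.3 182.7] [297 179   4   8  23] plane [0.5571 0.0692 0.12  ] depthmed [0.5626 0.071  0.0995] zmax 0.108
top red [387.2 188.2] [383 186  12   9  50] plane [ 0.5488 -0.1932  0.08  ] depthmed [ 0.5497 -0.1893  0.0817] zmax 0.088
top red [391.3 201.6] [385 196  12  10  52] plane [ 0.5087 -0.205   0.08  ] depthmed [ 0.5069 -0.2072  0.0824] zmax 0.089
sc yellow [251.8 219.1] [249 218   7   4  12] plane [ 0.562  -0.2393  0.062 ] depthmed [ 0.5671 -0.2391  0.0685] zmax 0.072
sc orange [336.  216.1] [335 211   3  11  27] plane [0.6045 0.0688 0.12  ] depthmed [0.5699 0.0702 0.0899] zmax 0.104
sc orange [298.7 223.9] [290 220  18  11  82] plane [ 0.6469 -0.059   0.12  ] depthmed [ 0.5961 -0.0629  0.0841] zmax 0.091
sc
[... 533 characters left out ...]
e [ 0.5464 -0.1946  0.121 ] depthmed [ 0.5357 -0.1962  0.1132] zmax 0.126
sc black [249. 234.] [243 234  13   1  13] plane [ 0.7008 -0.2202  0.121 ] depthmed [ 0.7074 -0.219   0.1274] zmax 0.13
sc black [240.7 239. ] [234 238  15   3  43] plane [ 0.7247 -0.2436  0.121 ] depthmed [ 0.7204 -0.244   0.1173] zmax 0.123
sc black [304.5 241.4] [255 239 102   6 124] plane [ 0.7306 -0.0351  0.121 ] depthmed [ 0.6928 -0.0411  0.0821] zmax 0.088
sc black [309.9 268.5] [254 265 116   8 146] plane [ 0.8439 -0.0132  0.121 ] depthmed [ 0.7462 -0.02    0.0065] zmax 0.984
area 1041.0
rest ((518.1315307617188, 15.480331420898438), (284.4134521484375, 385.7466735839844), 5.732566833496094) 0.06055846769256057
```

View pics/topc.png

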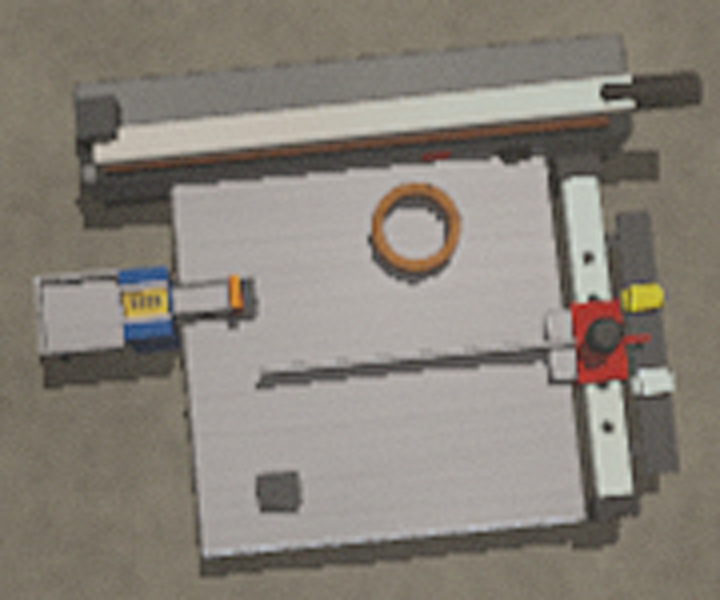

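View pics/scec.png

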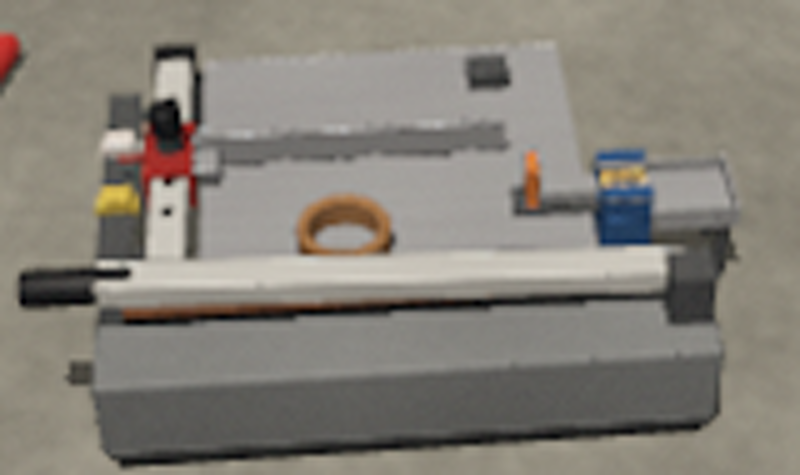

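The top crop shows the bag rest corners at (173,187), (545,157), (585,522) and (203,555), the knob top at (603,335), and the tab at (236,293). The scene crop shows the tab at (533,180), the knob at (166,115), and the yellow marker on the jaw side. I'll work out the sealer's pose from these.

Run:
```python
from h import *
from scipy.spatial.transform import Rotation as Ro
g=np.load("top0.npy",allow_pickle=True).item(); s=np.load("scene0.npy",allow_pickle=True).item()
T=lambda x,y,z:world(g,x/4+240-.4,y/4+110-.4,z)[0]
S=lambda x,y,z:world(s,x/5+230-.4,y/5+180-.4,z)[0]
C=np.array([T(*c,.06) for c in [(173,187),(545,157),(585,522),(203,555)]]); print(C.round(4))
M=np.array([[125,142],[125,-142],[-160,-142],[-160,142]])/1e3
# rail holes (z .075): pixel positions
Hs=np.array([[34,-165],[-62,-165]])/1e3  # hole indexes checked below
for n,p in (("hole a",T(588,258,.075)),("hole b",T(593,298,.075)),("hole c",T(602,383,.075)),("hole d",T(607,427,.075)),("knobtop",T(603,335,.121)),("knobtop S",S(164,104,.121)),("knobbot S",S(169,125,.1)),("tab T",T(237,293,.105)),("yellow",T(643,297,.07)),("white",T(655,381,.07))): print(n,p.round(4))
A=M-M.mean(0);B=C[:,:2]-C[:,:2].mean(0)
yaw=np.arctan2((A[:,0]*B[:,1]-A[:,1]*B[:,0]).sum(),(A*B).sum())
R=np.array([[np.cos(yaw),-np.sin(yaw)],[np.sin(yaw),np.cos(yaw)]]); t=C[:,:2].mean(0)-R@M.mean(0)
print("yaw",np.degrees(yaw),"t",t,"res",((M@R.T+t-C[:,:2])*1e3).round(1))
inv=lambda p:(R.T@(np.array(p[:2])-t)*1e3).round(1)
for n,p in (("hole a",T(588,258,.075)),("hole c",T(602,383,.075)),("hole d",T(607,427,.075)),("knob",T(603,335,.121)),("knobS",S(164,104,.121)),("yellow",T(643,297,.07)),("white",T(655,381,.07))): print(n,"sealer",inv(p))
for gg,n,roi in ((g,"top",(290,175,310,195)),(s,"sc",(328,205,342,228))):
    m=mask(gg,(5,110,90),(20,255,255)); v,u=np.nonzero(m); k=(u>=roi[0])&(u<roi[2])&(v>=roi[1])&(v<roi[3]); w=world(gg,u[k],v[k]); print(n,"tab")
    for p in w[np.argsort(-w[:,2])]: print(inv(p),p[2].round(4),end="; ")
o=get_obs(); X=Ro.from_rotvec(o["orientation"]).as_matrix(); print("\n",X.round(3),"tool y yaw",np.degrees(np.arctan2(X[1,1],X[0,1])))
```

```text
[[ 0.6482  0.1208  0.06  ]
 [ 0.6732 -0.1625  0.06  ]
 [ 0.3958 -0.19    0.06  ]
 [ 0.3694  0.0934  0.06  ]]
hole a [ 0.5923 -0.1925  0.075 ]
hole b [ 0.562  -0.1959  0.075 ]
hole c [ 0.4981 -0.2019  0.075 ]
hole d [ 0.4653 -0.2052  0.075 ]
knobtop [ 0.5273 -0.197   0.121 ]
knobtop S [ 0.5243 -0.1996  0.121 ]
knobbot S [ 0.5232 -0.198   0.1   ]
tab T [0.5591 0.0684 0.105 ]
yellow [ 0.5638 -0.234   0.07  ]
white [ 0.5004 -0.242   0.07  ]
yaw 5.40615661132732 t [ 0.53907706 -0.03290008] res [[ 2.  -0.6]
 [ 3.7  0. ]
 [-2.7  0.6]
 [-3.  -0.1]]
hole a sealer [  38.  -163.9]
hole c sealer [ -56.8 -164.4]
hole d sealer [ -89.7 -164.6]
knob sealer [ -27.2 -162.2]
knobS sealer [ -30.4 -164.5]
yellow sealer [   5.7 -202.5]
white sealer [ -58.2 -204.5]
top tab
[28.5 98.5] 0.1078; [ 38.  100.8] 0.1058; [ 38.7 103.8] 0.1033; [ 23.7 102.1] 0.1027; [26.2 96. ] 0.1025; [23.6 99.2] 0.1016; [23.4 96.3] 0.1014; [ 42.1 103.7] 0.101; [ 21.1 102.4] 0.1009; [ 41.9 100.7] 0.1008; [20.6 96.6] 0.1003; [ 30.1 101.7] 0.1001; [38.8 98.1] 0.0998; [27.  99.1] 0.0995; [32.9 98.6] 0.0995; [ 33.3 101.6] 0.0986; [42.
[... 248 characters left out ...]
0.1043; [28.2 97.1] 0.1036; [ 39.2 103.1] 0.1032; [38.4 99.6] 0.1027; [43.2 95.5] 0.1024; [ 31.8 100.4] 0.1017; [42.4 99.2] 0.1014; [ 25.  101.2] 0.1006; [ 19.  101.8] 0.1002; [ 39.  103.3] 0.0982; [ 41.7 103.1] 0.0958; [40.4 96. ] 0.0952; [40.3 99.6] 0.0948; [ 43.1 103. ] 0.0923; [40.7 99.7] 0.0903; [45.7 99.2] 0.0899; [39.8 96.2] 0.0898; [41.8 96.1] 0.0867; [ 41.9 103.5] 0.0815; [40.3 96.4] 0.0805; [ 39.5 100.2] 0.0795; [ 33.6 104.5] 0.0789; [43.2 96.2] 0.0783; [ 42.2 100. ] 0.0771; [ 41.7 103.7] 0.0764; [40.3 96.7] 0.0707; [ 39.3 104.2] 0.0693; [ 38.7 100.6] 0.069; [ 39.7 100.6] 0.065; 
 [[ 0.917  0.399 -0.001]
 [ 0.399 -0.917  0.001]
 [-0.    -0.002 -1.   ]] tool y yaw -66.46435839613837
```

>>> drive_tool(
  rows=[
    {"offset":[0.22,-0.2,0],"rotation":[0,0,0],"claw":0},
    {"offset":[0.44,-0.4,0],"rotation":[0,0,0],"claw":0},
    {"offset":[0.66,-0.6,0],"rotation":[0,0,0],"claw":0},
    {"offset":[0.88,-0.79,0],"rotation":[0,0,0],"claw":0},
    {"offset":[0.88,-0.79,0],"rotation":[0,0,0],"claw":0},
  ],
)

```text
clock: 0.52
tcp_pos: [0.3472, -0.4506, 0.2309]
orientation: [-3.069, -0.652, -0.003]
contact_force: [0.4, 0.0, -0.4]
grip_width: 0.0253
gripper_force: 0.0
```

>>> drive_tool(
  rows=[
    {"offset":[0.22,-0.2,0],"rotation":[0,0,0],"claw":0},
    {"offset":[0.44,-0.4,0],"rotation":[0,0,0],"claw":0},
    {"offset":[0.66,-0.6,0],"rotation":[0,0,0],"claw":0},
    {"offset":[0.88,-0.79,0],"rotation":[0,0,0],"claw":0},
    {"offset":[0.88,-0.79,0],"rotation":[0,0,0],"claw":0},
  ],
)

```text
clock: 0.93
tcp_pos: [0.42, -0.2893, 0.2313]
orientation: [-3.07, -0.653, -0.002]
contact_force: [0.7, 0.8, -0.4]
grip_width: -0.0004
gripper_force: 0.0
```

>>> drive_tool(
  rows=[
    {"offset":[0.22,-0.2,0],"rotation":[0,0,0],"claw":0},
    {"offset":[0.44,-0.4,0],"rotation":[0,0,0],"claw":0},
    {"offset":[0.66,-0.6,0],"rotation":[0,0,0],"claw":0},
    {"offset":[0.88,-0.79,0],"rotation":[0,0,0],"claw":0},
    {"offset":[0.88,-0.79,0],"rotation":[0,0,0],"claw":0},
  ],
)

```text
clock: 1.35
tcp_pos: [0.4932, -0.1277, 0.2315]
orientation: [-3.07, -0.654, -0.003]
contact_force: [0.4, 0.3, -0.4]
grip_width: 0.0002
gripper_force: 0.0
```

>>> drive_tool(
  rows=[
    {"offset":[0.22,-0.2,0.1],"rotation":[0,0,0.05],"claw":0},
    {"offset":[0.44,-0.4,0.2],"rotation":[0,0,0.1],"claw":0},
    {"offset":[0.66,-0.6,0.2],"rotation":[0,0,0.156],"claw":0},
    {"offset":[0.88,-0.8,0.2],"rotation":[0,0,0.156],"claw":0},
    {"offset":[0.88,-0.8,0.2],"rotation":[0,0,0.156],"claw":0},
    {"offset":[0.88,-0.8,0.2],"rotation":[0,0,0.156],"claw":0},
    {"offset":[0.88,-0.8,0.2],"rotation":[0,0,0.156],"claw":0},
  ],
)

```text
clock: 1.93
tcp_pos: [0.5637, 0.0287, 0.2008]
orientation: [-3.137, -0.159, 0.002]
contact_force: [-0.0, -1.0, -0.2]
grip_width: -0.0002
gripper_force: 0.0
```

Run:
```python
from h import *
from scipy.spatial.transform import Rotation as Ro
o=get_obs(); X=Ro.from_rotvec(o["orientation"]).as_matrix(); print(o["clock"],o["tcp_pos"],o["joints"].round(2),o["grip_width"],X.round(3),"tool y yaw",np.degrees(np.arctan2(X[1,1],X[0,1])))
```

```text
1.9333 [0.56373931 0.02874462 0.20075551] [ 0.06  0.34 -0.28  1.84  0.11  0.97 -1.73] -0.0001631423305490929 [[ 0.995  0.101 -0.001]
 [ 0.101 -0.995  0.   ]
 [-0.001 -0.    -1.   ]] tool y yaw -84.19169215509211
```

>>> drive_tool(
  rows=[
    {"offset":[0,0,0.2],"rotation":[0,0,0],"claw":0},
    {"offset":[0,0,0.4],"rotation":[0,0,0],"claw":0},
    {"offset":[0,0,0.6],"rotation":[0,0,0],"claw":0},
    {"offset":[0,0,0.72],"rotation":[0,0,0],"claw":0},
    {"offset":[0,0,0.8],"rotation":[0,0,0],"claw":0},
    {"offset":[0,0,0.8],"rotation":[0,0,0],"claw":0},
  ],
)

```text
clock: 2.43
tcp_pos: [0.5617, 0.0257, 0.0789]
orientation: [3.137, 0.152, -0.008]
contact_force: [0.4, -0.0, -0.6]
grip_width: 0.0
gripper_force: 0.0
```

>>> drive_tool(
  rows=[
    {"offset":[0,-0.06,0],"rotation":[0,0,0],"claw":0},
    {"offset":[0,-0.12,0],"rotation":[0,0,0],"claw":0},
    {"offset":[0,-0.18,0],"rotation":[0,0,0],"claw":0},
    {"offset":[0,-0.2,0],"rotation":[0,0,0],"claw":0},
    {"offset":[0,-0.2,0],"rotation":[0,0,0],"claw":0},
  ],
)

```text
clock: 2.85
tcp_pos: [0.5619, 0.0582, 0.0828]
orientation: [3.137, 0.157, 0.004]
contact_force: [1.2, -3.1, 2.2]
grip_width: 0.0001
gripper_force: 2.0
```

>>> drive_tool(
  rows=[
    {"offset":[0,-0.06,0],"rotation":[0,0,0],"claw":0},
    {"offset":[0,-0.12,0],"rotation":[0,0,0],"claw":0},
    {"offset":[0,-0.18,0],"rotation":[0,0,0],"claw":0},
    {"offset":[0,-0.22,0],"rotation":[0,0,0],"claw":0},
    {"offset":[0,-0.22,0],"rotation":[0,0,0],"claw":0},
  ],
)

```text
clock: 3.27
tcp_pos: [0.5587, 0.0901, 0.0827]
orientation: [3.136, 0.155, 0.004]
contact_force: [0.6, -7.1, 5.2]
grip_width: 0.0001
gripper_force: 4.0
```

>>> drive_tool(
  rows=[
    {"offset":[0,-0.02,0],"rotation":[0,0,0],"claw":0},
    {"offset":[0,-0.04,0],"rotation":[0,0,0],"claw":0},
    {"offset":[0,-0.05,0],"rotation":[0,0,0],"claw":0},
    {"offset":[0,-0.05,0],"rotation":[0,0,0],"claw":0},
  ],
)

```text
clock: 3.6
tcp_pos: [0.5582, 0.0934, 0.0826]
orientation: [3.132, 0.149, 0.003]
contact_force: [0.8, -13.9, 7.8]
grip_width: -0.0003
gripper_force: 6.9
```

>>> drive_tool(
  rows=[
    {"offset":[0,-0.03,0],"rotation":[0,0,0],"claw":0},
    {"offset":[0,-0.05,0],"rotation":[0,0,0],"claw":0},
    {"offset":[0,-0.05,0],"rotation":[0,0,0],"claw":0},
  ],
)

```text
clock: 3.85
tcp_pos: [0.5581, 0.0938, 0.0827]
orientation: [3.125, 0.141, 0.001]
contact_force: [2.3, -28.7, 12.2]
grip_width: 0.0002
gripper_force: 14.5
```

Run:
```python
from h import *
g=grab_frame("top"); s=grab_frame("scene")
a=cv2.resize(g["frame"][150:220,240:340],None,fx=5,fy=5,interpolation=cv2.INTER_CUBIC)
b=cv2.resize(s["frame"][180:250,300:400],None,fx=5,fy=5,interpolation=cv2.INTER_CUBIC)
cv2.imwrite("pics/p1.png",np.vstack([a[:,:,::-1],b[:,:,::-1]])[:, :][:700] if 0 else cv2.resize(np.hstack([a,b])[:,:,::-1],(800,280)))
```

```text
(no output)
```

View pics/p1.png

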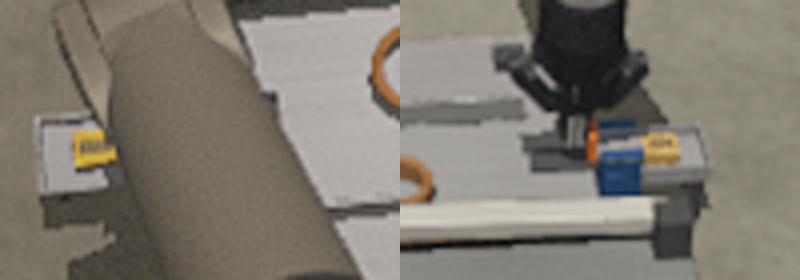

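The picture shows the yellow-topped brass holder out on the tray, at (93,148) on the left and (660,150) on the right. The slide is on its hard stop at 29 N. I'll back off now.

>>> drive_tool(
  rows=[
    {"offset":[0,0.08,0],"rotation":[0,0,0],"claw":0},
    {"offset":[0,0.16,0],"rotation":[0,0,0],"claw":0},
    {"offset":[0,0.24,0],"rotation":[0,0,0],"claw":0},
    {"offset":[0,0.32,0],"rotation":[0,0,0],"claw":0},
    {"offset":[0,0.4,0],"rotation":[0,0,0],"claw":0},
    {"offset":[0,0.5,0],"rotation":[0,0,0],"claw":0},
    {"offset":[0,0.5,0],"rotation":[0,0,0],"claw":0},
  ],
)

```text
clock: 4.53
tcp_pos: [0.5634, 0.0283, 0.0812]
orientation: [3.137, 0.15, -0.001]
contact_force: [-0.1, -0.6, -0.5]
grip_width: -0.0002
gripper_force: 0.0
```

>>> drive_tool(
  rows=[
    {"offset":[0,0,-0.2],"rotation":[0,0,0],"claw":0},
    {"offset":[0,0,-0.4],"rotation":[0,0,0],"claw":0},
    {"offset":[0,0,-0.6],"rotation":[0,0,0],"claw":0},
    {"offset":[0,0,-0.8],"rotation":[0,0,0],"claw":0},
    {"offset":[0,0,-0.8],"rotation":[0,0,0],"claw":0.65},
  ],
)

```text
clock: 4.95
tcp_pos: [0.5667, 0.0335, 0.2074]
orientation: [-3.136, -0.158, -0.015]
contact_force: [0.6, 0.9, 0.4]
grip_width: 0.0106
gripper_force: 0.0
```

Run:
```python
from h import *
g=grab_frame("top"); s=grab_frame("scene")
a=cv2.resize(g["frame"][150:220,240:340],(400,280),interpolation=cv2.INTER_CUBIC)
b=cv2.resize(s["frame"][180:250,300:400],(400,280),interpolation=cv2.INTER_CUBIC)
cv2.imwrite("pics/p2.png",np.hstack([a,b])[:,:,::-1])
o=get_obs();print(o["tcp_pos"],o["orientation"],o["joints"].round(2))
```

```text
[0.56398318 0.03267741 0.2025452 ] [-3.13653574 -0.15756463 -0.00427699] [ 0.06  0.34 -0.28  1.84  0.11  0.97 -1.74]
```

View pics/p2.png

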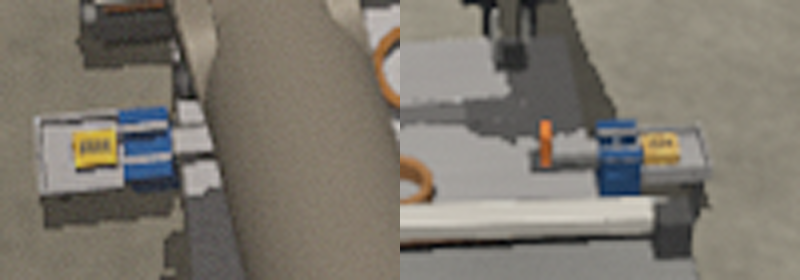

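The picture shows the holder at (95,150) on the tray and the orange tab back at (545,145). Next I'll go to the knob.

>>> drive_tool(
  rows=[
    {"offset":[-0.05,0.2,0],"rotation":[0,0,0],"claw":0.7},
    {"offset":[-0.1,0.4,0],"rotation":[0,0,0],"claw":0.7},
    {"offset":[-0.15,0.6,0],"rotation":[0,0,0],"claw":0.7},
    {"offset":[-0.194,0.75,0],"rotation":[0,0,0],"claw":0.7},
    {"offset":[-0.194,0.75,0],"rotation":[0,0,0],"claw":0.7},
  ],
)

```text
clock: 5.47
tcp_pos: [0.5433, -0.0894, 0.1994]
orientation: [3.136, 0.144, -0.006]
contact_force: [-0.8, -1.0, -0.8]
grip_width: 0.0597
gripper_force: 0.0
```

>>> drive_tool(
  rows=[
    {"offset":[-0.05,0.2,0],"rotation":[0,0,0],"claw":0.7},
    {"offset":[-0.1,0.4,0],"rotation":[0,0,0],"claw":0.7},
    {"offset":[-0.15,0.6,0],"rotation":[0,0,0],"claw":0.7},
    {"offset":[-0.194,0.75,0],"rotation":[0,0,0],"claw":0.7},
    {"offset":[-0.194,0.75,0],"rotation":[0,0,0],"claw":0.7},
    {"offset":[-0.194,0.75,0],"rotation":[0,0,0],"claw":0.7},
    {"offset":[-0.194,0.75,0],"rotation":[0,0,0],"claw":0.7},
  ],
)

```text
clock: 6.05
tcp_pos: [0.5276, -0.1968, 0.2002]
orientation: [-3.136, -0.157, 0.002]
contact_force: [-0.9, 1.1, 0.0]
grip_width: 0.0595
gripper_force: 0.0
```

Run:
```python
from h import *
s=grab_frame("scene")
b=cv2.resize(s["frame"][170:250,230:330],(500,400),interpolation=cv2.INTER_CUBIC)
cv2.imwrite("pics/p3.png",b[:,:,::-1])
o=get_obs();print(o["tcp_pos"],o["orientation"],o["joints"].round(2),o["grip_width"])
p=np.array([[.528,-.198,.121],[*o["tcp_pos"]]]);R=np.array(s["R"])
print(cv2.projectPoints(p,cv2.Rodrigues(R)[0],np.array(s["t"],float),K(s),np.array(s["D"],float))[0].reshape(-1,2))
```

```text
[ 0.52784893 -0.19647949  0.20046685] [-3.13601340e+00 -1.59069403e-01  1.68292753e-03] [ 0.4   0.34 -0.19  1.85  0.07  0.97 -1.29] 0.06006288437700027
[[262.69307026 201.03555484]
 [261.01584223 183.54433569]]
```

View pics/p3.png

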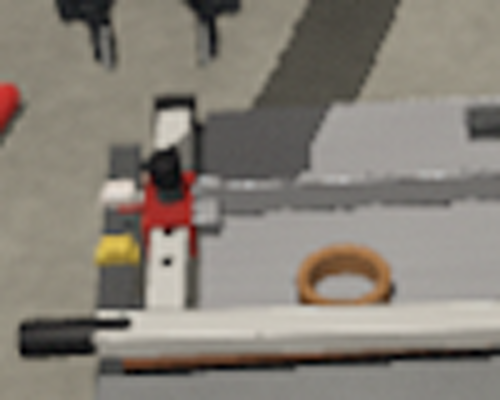

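The picture shows the fingers above and astride the knob, which is at (165,165). The stop has not moved. I'll descend and grip.

>>> drive_tool(
  rows=[
    {"offset":[0,0.0,0.2],"rotation":[0,0,0],"claw":0.7},
    {"offset":[0,0,0.4],"rotation":[0,0,0],"claw":0.7},
    {"offset":[0,0,0.55],"rotation":[0,0,0],"claw":0.7},
    {"offset":[0,0,0.66],"rotation":[0,0,0],"claw":0.7},
    {"offset":[0,0,0.73],"rotation":[0,0,0],"claw":0.7},
    {"offset":[0,0,0.73],"rotation":[0,0,0],"claw":0.7},
    {"offset":[0,0,0.73],"rotation":[0,0,0],"claw":0.7},
  ],
  force=45,
)

```text
clock: 6.68
tcp_pos: [0.5281, -0.1977, 0.0918]
orientation: [-3.137, -0.158, 0.0]
contact_force: [-0.0, 0.9, -0.2]
grip_width: 0.0598
gripper_force: 0.0
```

>>> drive_tool(
  rows=[
    {"offset":[0,0,0],"rotation":[0,0,0],"claw":0.4},
    {"offset":[0,0,0],"rotation":[0,0,0],"claw":0.3},
    {"offset":[0,0,0],"rotation":[0,0,0],"claw":0.2},
    {"offset":[0,0,0],"rotation":[0,0,0],"claw":0.1},
    {"offset":[0,0,0],"rotation":[0,0,0],"claw":0.1},
    {"offset":[0,0,0],"rotation":[0,0,0],"claw":0.1},
  ],
)

```text
clock: 7.18
tcp_pos: [0.529, -0.2008, 0.0936]
orientation: [3.135, 0.153, 0.005]
contact_force: [-0.2, -4.5, 6.3]
grip_width: 0.0245
gripper_force: 44.0
```

>>> drive_tool(
  rows=[
    {"offset":[0,0,-0.02],"rotation":[0,0,0],"claw":0.1},
    {"offset":[0,0.01,-0.04],"rotation":[0,0,0],"claw":0.1},
    {"offset":[0,0.01,-0.06],"rotation":[0,0,0],"claw":0.1},
    {"offset":[0,0.01,-0.08],"rotation":[0,0,0],"claw":0.1},
    {"offset":[0,0.01,-0.08],"rotation":[0,0,0],"claw":0.1},
    {"offset":[0,0.01,-0.08],"rotation":[0,0,0],"claw":0.1},
  ],
)

```text
clock: 7.68
tcp_pos: [0.5277, -0.2009, 0.1036]
orientation: [3.137, 0.154, -0.0]
contact_force: [3.1, -4.7, -8.6]
grip_width: 0.0243
gripper_force: 44.7
```

>>> drive_tool(
  rows=[
    {"offset":[0.03,0,-0.005],"rotation":[0,0,0],"claw":0.1},
    {"offset":[0.07,0,-0.005],"rotation":[0,0,0],"claw":0.1},
    {"offset":[0.11,0,-0.005],"rotation":[0,0,0],"claw":0.1},
    {"offset":[0.15,0,-0.005],"rotation":[0,0,0],"claw":0.1},
    {"offset":[0.19,0,-0.005],"rotation":[0,0,0],"claw":0.1},
    {"offset":[0.213,0,-0.005],"rotation":[0,0,0],"claw":0.1},
    {"offset":[0.213,0,-0.005],"rotation":[0,0,0],"claw":0.1},
    {"offset":[0.213,0,-0.005],"rotation":[0,0,0],"claw":0.1},
  ],
)

```text
clock: 8.35
tcp_pos: [0.5581, -0.1978, 0.1034]
orientation: [3.138, 0.154, -0.005]
contact_force: [0.0, -5.4, -8.6]
grip_width: 0.0241
gripper_force: 44.7
```

Run:
```python
from h import *
s=grab_frame("scene")
b=cv2.resize(s["frame"][180:240,235:285],(600,600*6//5*5//6),interpolation=cv2.INTER_CUBIC)
cv2.imwrite("pics/p4.png",b[:,:,::-1])
o=get_obs();print(o["tcp_pos"],o["contact_force"])
```

```text
[ 0.55813991 -0.19784712  0.10341181] [ 0.5231057  -5.21018473 -9.37954892]
```

View pics/p4.png

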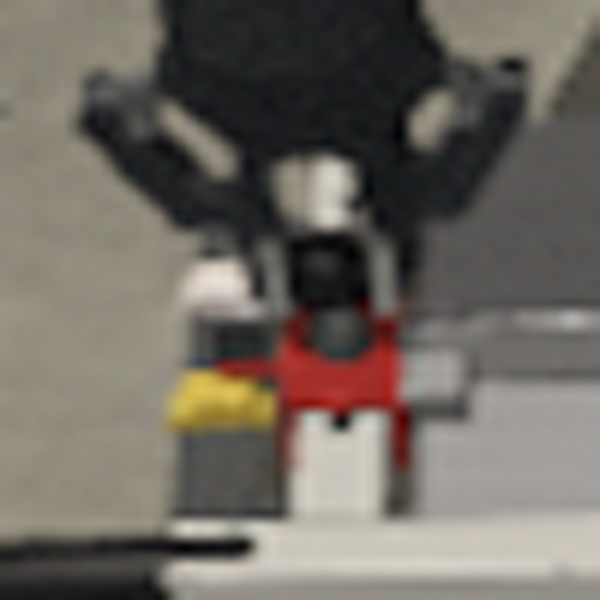

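The picture shows the stop next to the yellow marker: pointer at (235,368), marker at (222,398), still slightly short. I'll go 1.5 mm further and lower partway to feel for the hole.

>>> drive_tool(
  rows=[
    {"offset":[0.01,0,0],"rotation":[0,0,0],"claw":0.1},
    {"offset":[0.01,0,0],"rotation":[0,0,0],"claw":0.1},
    {"offset":[0.01,0,0.02],"rotation":[0,0,0],"claw":0.1},
    {"offset":[0.01,0,0.03],"rotation":[0,0,0],"claw":0.1},
    {"offset":[0.01,0,0.04],"rotation":[0,0,0],"claw":0.1},
    {"offset":[0.01,0,0.04],"rotation":[0,0,0],"claw":0.1},
    {"offset":[0.01,0,0.04],"rotation":[0,0,0],"claw":0.1},
  ],
)

```text
clock: 8.98
tcp_pos: [0.5595, -0.1977, 0.0977]
orientation: [3.138, 0.154, -0.005]
contact_force: [-1.1, -5.6, -7.5]
grip_width: 0.0243
gripper_force: 44.9
```

>>> drive_tool(
  rows=[
    {"offset":[0,0,0.01],"rotation":[0,0,0],"claw":0.1},
    {"offset":[0,0,0.02],"rotation":[0,0,0],"claw":0.1},
    {"offset":[0,0,0.03],"rotation":[0,0,0],"claw":0.1},
    {"offset":[0,0,0.04],"rotation":[0,0,0],"claw":0.1},
    {"offset":[0,0,0.045],"rotation":[0,0,0],"claw":0.1},
    {"offset":[0,0,0.045],"rotation":[0,0,0],"claw":0.1},
    {"offset":[0,0,0.045],"rotation":[0,0,0],"claw":0.1},
    {"offset":[0,0,0.045],"rotation":[0,0,0],"claw":0.1},
  ],
)

```text
clock: 9.65
tcp_pos: [0.562, -0.1975, 0.0936]
orientation: [3.137, 0.154, 0.003]
contact_force: [-2.2, -3.0, 6.4]
grip_width: 0.0241
gripper_force: 46.3
```

Run:
```python
from h import *
s=grab_frame("scene");g=grab_frame("top")
b=cv2.resize(s["frame"][180:240,235:285],(500,600),interpolation=cv2.INTER_CUBIC)
cv2.imwrite("pics/p5.png",b[:,:,::-1])
o=get_obs();print(o["tcp_pos"],o["contact_force"])
```

```text
[ 0.56198395 -0.19749848  0.09365404] [-2.02910574 -3.03631472  6.1606926 ]
```

View pics/p5.png

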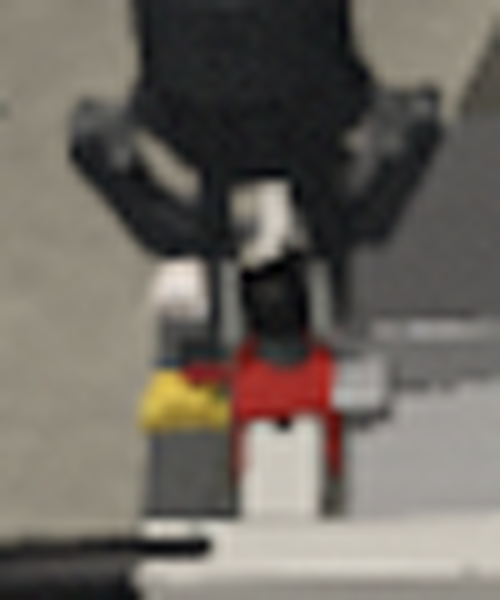

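The TCP height and the upward force match the initial home grip (0.0936 m, +6.3 N), and the travel is about 33 mm. The picture shows the pointer at (205,372) over the yellow marker at (185,395). The pin is home in the yellow hole.

```bash
python3 -c "from bench import hand_in; print(hand_in())"
```

```text
the job is handed in; nothing more can be done
None
```

I handed the job in: the type holder is out on the tray, the ejector has sprung back, and the stop is at the yellow marker with its pin home and the knob still gripped; hand-in returned no verdict.

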